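# Press a glued cleat onto a plaque

### The job

A wooden plaque with a freshly glued cleat is sticking out of the bench screw press. Push it in gently until it meets the back stop, then take hold of the crank knob and wind the press down (clockwise seen from above) until its pad just bears on the cleat, and from that point give it one quarter turn more, no further. Let go and leave it clamped like that, without disturbing the glue bottle, sanding block and eraser beside it.

Things in the scene. Friction and masses are not known exactly. Their poses are not given: they have to be found in the camera images.
- press: grey bench screw press: base 190 x 115 x 30 mm (its top is the bed), column at the back, head over the bed reaching 28 mm in front of the screw axis. Origin on the worktop under the vertical screw axis; +x from the open front to the column, z up. Bed from x = -90 to +100 mm; two rails on it, 8 mm high, 64 mm apart inside, run along x and guide the plaque. Fixed, but place and yaw vary.
- screw_axis (a point): point on the screw axis at the top of the press head, 172 mm above the worktop; axes as the press
- stop_face (a point): middle of the front face of the steel back stop, 30 mm behind the screw axis (+x of the press) and 7 mm above the bed; axes as the press
- plaque: loose wooden board 125 x 60 x 14 mm on the bed between the rails; a cleat 50 x 52 x 10 mm is glued on its far end (cleat top 24 mm above the board's underside). Origin in the middle of the underside, +x along its length to the back stop. Starts 25 to 50 mm short of the stop. When home its near end still sticks out 5 mm in front of the bed, where fingers can push it.
- far_end (a point): middle of the far end face of the board, the face that has to meet the back stop; 7 mm above its underside
- near_end (a point): middle of the near end face of the board, the face to push on; 7 mm above its underside
- ram: steel collar at the screw's lower end, goes down without turning; origin on the axis. Under it, on a spring, a square steel pad 46 x 46 x 10 mm. The pad's height under the collar varies by 4 mm either way, so contact (after 0.35 to 1.15 turns) must be felt at the crank. Pad force: about 60 N at contact, then 15 N per mm of screw travel, 120 N at a quarter turn; over 170 N ruins the joint.
- crank (a joint): crank angle in rad, growing clockwise seen from above (pad going down 16 mm a turn). 0: knob straight behind the axis (+x of the press); starts within 0.7 rad of that. Turning it takes about 7 N at the knob while the pad is free, 2.5 N more as soon as the pad bears, then 0.026 N more per degree: about 12 N after the quarter turn. It stays where it is left.
- knob_grip (a point): middle of the black upright crank knob, 24 mm in diameter, 46 mm high, 60 mm from the screw axis; it spins freely on its pin, so it can be held from above and led round in a circle without turning the hand. About 243 mm above the worktop, going down with the screw; the crank arm's top is 23 mm below this point.
- glue_bottle: bystander: white glue bottle with a dark pointed nozzle, 138 mm high, standing; origin under its middle
- sanding_block: bystander: black sanding block 64 x 98 x 24 mm; origin under its middle
- eraser: bystander: eraser 20 x 44 x 12 mm; origin under its middle
Things that resemble listed ones, but are neither listed nor needed, are in the scene too. There is more than one size of the plaque; the one meant has the size given above.

How it is judged:
By the outcome, as a careful person would: the job done as asked, in the order asked, and still so for the second after the job is handed in, with the robot touching nothing.
It also fails if it takes over 72 s, if anything falls off the work surface, if the arm or the gripper's body presses on something with over 40 N, if the wrist force passes 120 N, or if a joint passes its speed limit or range.

### The arm

A 7-joint arm with a two-finger parallel gripper is mounted at the origin on a cart in front of the work surface, level with it; the furniture and walls round the work are solid. World frame = base frame: x ahead of the robot, y to its left, z up, the work surface at z = 0. Lengths are in m, angles in rad, forces in N, time in s.
With the tool pointing down it reaches from about 0.425 to 0.925 m from the base axis. Payload 6.8 kg.
Tool frame: the origin (TCP) lies at the very end of the fingers, on their centre line; the grasp point (between the pads) lies 19 mm behind it; z points along the fingers, y is the line along which they close (so a half turn about z gives the same grasp; the last joint's range is limited). The gripper opens to 85 mm and grips with 20 to 120 N. Pads are 22 mm wide; open, the fingers measure 114 mm over their backs; the gripper's body (76 mm by 85 mm) begins 54 mm behind the grasp point. The pads swing forward as they close: fully open they stand 13 mm farther back than shut.
Start: joints at [-1.216, 0.477, 0.022, 1.555, -0.011, 1.109, -0.083], TCP at [0.301, 0.604, 0.231] pointing down, gripper open.
Joint ranges: [-2.96, 2.96], [-0.34, 2.1], [-1.41, 1.46], [0.24, 2.44], [-1.37, 4.51], [0.17, 1.92], [-2.96, 2.96]. Speed limits (rad/s): [2.39, 2.39, 3.14, 3.14, 3.14, 3.14, 3.14].

### API

Orientations are given as a unit quaternion [w, x, y, z].
In Python, from station import get_obs, read_camera, hand_in gives the robot as it stands.
- The arm moves only by the tool arm_command, never from a script. Its argument "commands" is one flat list of numbers, 7 for each row, row after row: the shift along the tool's x, y, z in m, then the turn, a rotation vector about the tool's x, y, z in degrees, then the opening, from 0 (shut) to 1 (fully open). In form: [tx, ty, tz, rx, ry, rz, fingers, tx, ty, tz, rx, ry, rz, fingers, ...]. A call has 1 to 8 rows; each row is the pose to reach, as a shift and turn from the pose commanded when the call began, along the tool's axes at that moment; what a row does not reach only later rows make up. A row lasts 1/10 s, in which the tool goes at most 50 mm and 8.59 degrees, less where a joint would pass 70% of its speed; a pose out of reach is approached as far as the arm can. A call with a gripper value outside its range is refused whole. The fingers move at their own pace and stop on an object; "force" is the grip in N (left out, the last holds). Time passes only in rows, so rows that repeat a pose let the fingers close. It gives the time, the measured TCP pose, the force, the opening and the grip force at its end, in the units of the state.
- get_obs(): the state, without advancing time (a new reading comes with each control period).
- read_camera(name): name is "side" or "top"; returns a dict with "img" (384x512x3 uint8, red, green, blue), "camera_matrix" (3x3 intrinsics, pixels), "pose" (4x4, takes a point from camera to world coordinates). Camera axes: x right, y down, z forward; pixel columns grow to the right and rows downward; lengths in m; the calibration is good to about 2 mm. A picture is of the moment at which its call begins. There is no depth.
- hand_in(): hands the job in; it is judged then, once.
The state is a dict: "t": time; "q": joint angles; "joint_vel": joint speeds; "joint_torque": joint torques, N m; "eef_pos": TCP position; "tool_rot": TCP orientation; "contact_force": force on the tool from outside, world axes, zero at the start; "torque": the same for the moment, N m; "gripper_width": opening from 0.0 (shut) to 1.0 (fully open); "grasp_force": force on a finger pad.
Only numpy, scipy, OpenCV 4.12 (cv2) and the standard library are available. Lean on these libraries where they do the work, as an engineer would, in place of code of your own. Each camera call takes 0.05 s, during which the arm holds its last target. There are 200 camera calls.

## Working session

There is one attempt and no reset: what is moved stays moved. The work goes in short steps, Python scripts to look and compute and a tool call to move; the robot and the scene stay as the last step left them, time stands still between calls to the robot, and variables do not carry over. Pictures are saved under pics/ and viewed, at most 10 in all, crops included, and the job is handed in when it is done.

Besides the shell and the picture viewer there is one more tool, called after "Request:" as name(argument=value, ...) on one line, values as JSON. arm_command: Moves the arm, as the interface text tells. Its arguments: {"type":"object","properties":{"commands":{"type":"array","items":{"type":"number"}},"force":{"type":"number"}},"required":["commands"]}

```bash
mkdir -p pics; python3 - <<'E'
from station import get_obs, read_camera
import cv2,numpy as np
np.set_printoptions(precision=4,suppress=True)
o=get_obs(); print({k:np.round(v,3) for k,v in o.items()})
for n in("side","top"):
    c=read_camera(n); print(n,c["camera_matrix"],c["pose"])
    cv2.imwrite(f"pics/{n}0.png",cv2.resize(c["img"][:,:,::-1],(800,600),interpolation=cv2.INTER_CUBIC))
    np.savez(f"{n}.npz",**c)
E
```

```text
{'t': np.float64(0.0), 'q': array([-1.216,  0.478,  0.022,  1.556, -0.011,  1.109, -0.083]), 'joint_vel': array([ 0.001, -0.   ,  0.   , -0.001,  0.002, -0.   , -0.   ]), 'joint_torque': array([ -0.   , -59.645,   1.608, -28.118,   0.012,   0.009,  -0.   ]), 'eef_pos': array([0.301, 0.603, 0.23 ]), 'tool_rot': array([-0.   ,  0.229,  0.973, -0.001]), 'contact_force': array([-0.105,  0.619, -0.029]), 'torque': array([-0.004, -0.012, -0.005]), 'grasp_force': np.float64(0.0), 'gripper_width': np.float64(1.002)}
side [[444.4571   0.     253.6735]
 [  0.     444.4571 192.2308]
 [  0.       0.       1.    ]] [[ 0.9107 -0.2408  0.3356  0.2331]
 [-0.4129 -0.512   0.7532 -0.6012]
 [-0.0096 -0.8245 -0.5657  0.6959]
 [ 0.      0.      0.      1.    ]]
top [[423.1488   0.     252.8644]
 [  0.     423.1488 190.9088]
 [  0.       0.       1.    ]] [[ 0.0075 -0.9958  0.0917  0.4424]
 [-0.9999 -0.0086 -0.0125  0.1361]
 [ 0.0132 -0.0916 -0.9957  0.9964]
 [ 0.      0.      0.      1.    ]]
```

View pics/side0.png

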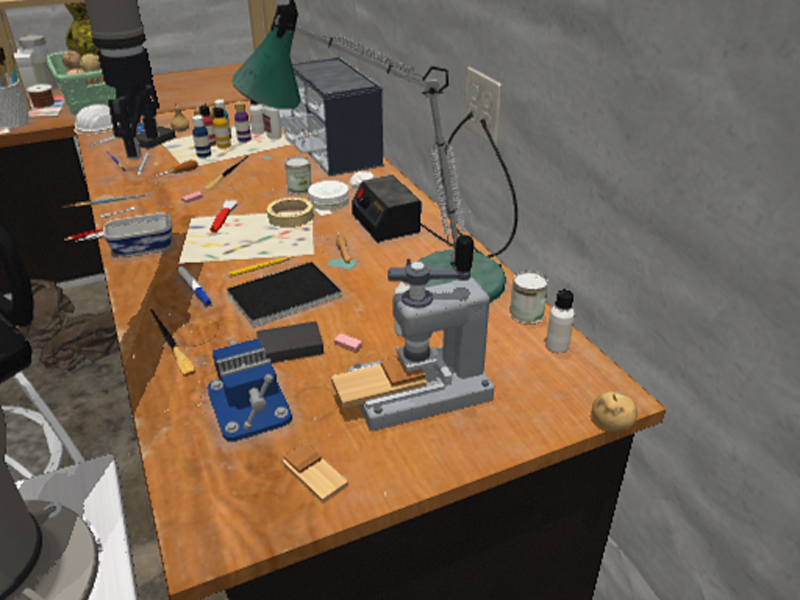

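View pics/top0.png

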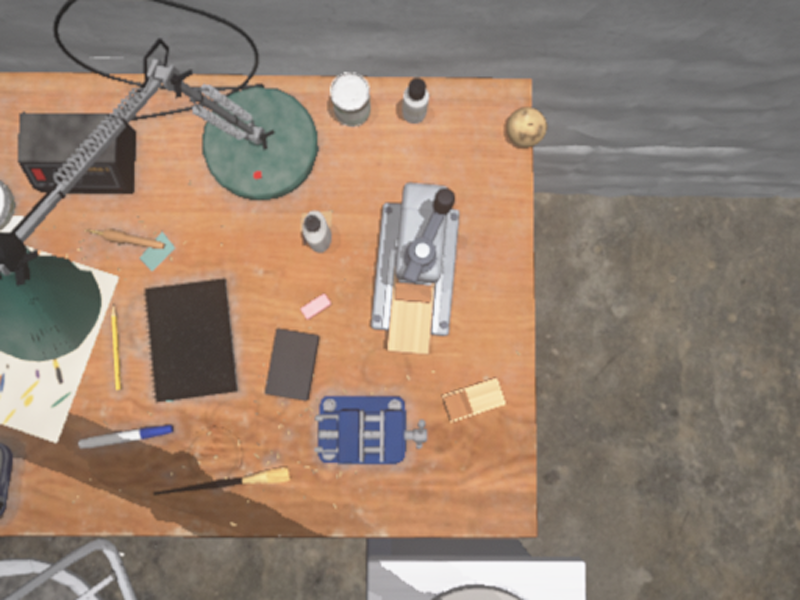

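The plaque is the long board in the press at top (410,325). The other candidate, a small board at top (474,400), is too short and lies loose. The press is at top (420,265). The bystanders are the bottle (316,230), eraser (316,306) and sanding block (293,364). I'll confirm in an enlarged crop.

```bash
cat > h.py <<'E'
import numpy as np
def px(n,u,v,z):
    "native pixel -> world point at height z"
    c=np.load(n+".npz"); K=c["camera_matrix"];P=c["pose"]
    d=P[:3,:3]@np.linalg.solve(K,[u,v,1]); o=P[:3,3]
    return o+d*(z-o[2])/d[2]
def proj(n,p):
    c=np.load(n+".npz"); K=c["camera_matrix"];P=c["pose"]
    q=K@(P[:3,:3].T@(np.asarray(p)-P[:3,3])); return q[:2]/q[2]
E
python3 - <<'E'
import cv2,numpy as np
t=np.load("top.npz")["img"][112:242,230:310,::-1]; s=np.load("side.npz")["img"][145:285,205:330,::-1]
im=np.zeros((600,800,3),np.uint8)
a=cv2.resize(t,None,fx=4.5,fy=4.5,interpolation=cv2.INTER_CUBIC); b=cv2.resize(s,None,fx=3.4,fy=3.4,interpolation=cv2.INTER_CUBIC)[:, :430]
im[:a.shape[0],:a.shape[1]]=a; im[:b.shape[0],370:370+b.shape[1]]=b
cv2.imwrite("pics/crop1.png",im)
E
```

```text
(no output)
```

View pics/crop1.png

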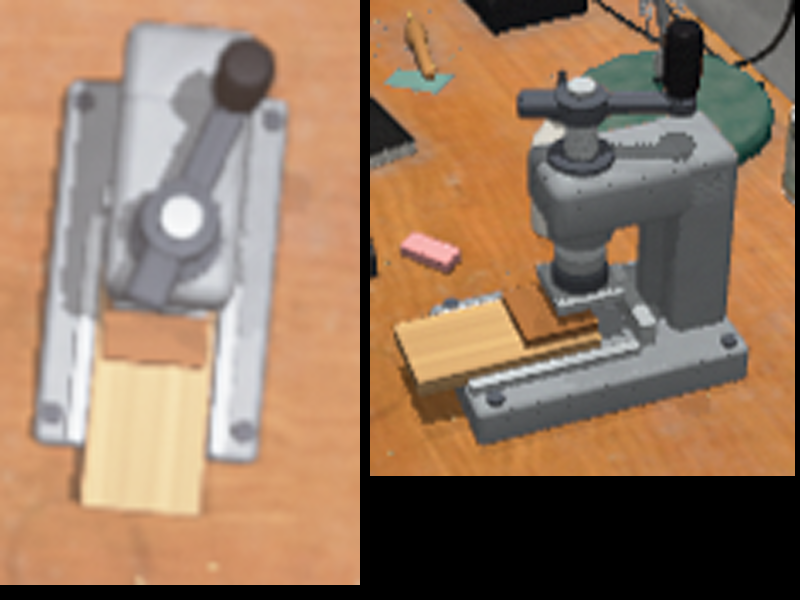

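```bash
python3 - <<'E'
from h import *
np.set_printoptions(precision=4,suppress=True)
f=lambda x,y,z:px("top",230+x/4.5,112+y/4.5,z)
g=lambda x,y,z:px("side",205+(x-370)/3.4,145+y/3.4,z)
nl,nr=f(83,503,.044),f(200,514,.044); print("near",nl,nr,np.linalg.norm(nl-nr),(nl+nr)/2)
bl,br,bk,bkl=f(33,440,.03),f(254,461,.03),f(287,100,.03),f(68,80,.03)
print("bed",bl,br,bk,bkl,np.linalg.norm(bl-br),np.linalg.norm(br-bk))
d=(bk-br+bkl-bl);print("yaw",np.degrees(np.arctan2(d[1],d[0])))
w=bl-br;print("yaw2",np.degrees(np.arctan2(-w[0],w[1])))
d=d/np.linalg.norm(d); ax=(bl+br)/2+d*.09;print("axis",ax,"from back",(bk+bkl)/2-d*.1)
print("knob top",f(247,55,.266),"hub",f(181,217,.23))
# side
print("side knob top",g(685,32,.266),"hub",g(583,86,.23), "near end", g(396,330,.044),g(418,385,.044))
E
```

```text
near [0.456  0.1336 0.044 ] [0.4509 0.0752 0.044 ] 0.058619343200644235 [0.4534 0.1044 0.044 ]
bed [0.4878 0.1592 0.03  ] [0.4781 0.0469 0.03  ] [0.6646 0.0299 0.03  ] [0.6739 0.1431 0.03  ] 0.1126776003603937 0.18729155041489262
yaw -5.0749270008357135
yaw2 -4.965722633374779
axis [0.5726 0.0951 0.03  ] from back [0.5696 0.0953 0.03  ]
knob top [0.6281 0.0715 0.266 ] hub [0.5697 0.0951 0.23  ]
side knob top [0.6193 0.0532 0.266 ] hub [0.5666 0.0776 0.23  ] near end [0.4557 0.1267 0.044 ] [0.4502 0.0714 0.044 ]
```

```bash
cat >> h.py <<'E'
from scipy.spatial.transform import Rotation as R
def rows(wps,yaw,grip,n=None):
    "wps: world TCP waypoints, one per row; yaw (deg) of tool x at the end (tool down); prints flat list"
    from station import get_obs
    o=get_obs(); q=o["tool_rot"]; r0=R.from_quat([q[1],q[2],q[3],q[0]]); p=o["eef_pos"]
    y=np.radians(yaw); c,s=np.cos(y),np.sin(y)
    rt=R.from_matrix(np.array([[c,s,0],[s,-c,0],[0,0,-1]]))
    rv=(r0.inv()*rt).as_rotvec(degrees=True); k=max(1,int(np.ceil(np.linalg.norm(rv)/8)))
    out=[]
    for i,w in enumerate(wps):
        out+=[*np.round(r0.inv().apply(np.asarray(w)-p),4),*np.round(rv*min(1,(i+1)/k),1),grip]
    print("at",np.round(p,4),"t",round(float(o["t"]),2)); print([float(v) for v in out])
def line(pts,step=.049):
    pts=np.array(pts,float); o=[]
    for a,b in zip(pts,pts[1:]):
        m=int(np.ceil(np.linalg.norm(b-a)/step)); o+=[a+(b-a)*(i+1)/m for i in range(m)]
    return o
E
python3 - <<'E'
from h import *
w=line([[.301,.603,.23],[.335,.36,.23],[.42,.107,.22]])
print(len(w)); rows(w[:8],175,0)
E
```

```text
12
at [0.3011 0.6035 0.2304] t 0.1
[-0.0233, -0.0342, 0.0005, -0.0, -0.0, -7.2, 0.0, -0.0464, -0.0679, 0.0005, -0.1, -0.0, -14.3, 0.0, -0.0696, -0.1016, 0.0006, -0.1, -0.0, -21.5, 0.0, -0.0927, -0.1354, 0.0006, -0.1, -0.0, -21.5, 0.0, -0.1159, -0.1691, 0.0007, -0.1, -0.0, -21.5, 0.0, -0.139, -0.2028, 0.0008, -0.1, -0.0, -21.5, 0.0, -0.1705, -0.2342, 0.0025, -0.1, -0.0, -21.5, 0.0, -0.202, -0.2656, 0.0042, -0.1, -0.0, -21.5, 0.0]
```

Request:
arm_command(commands=[-0.023,-0.034,0,0,0,-7.2,0,-0.046,-0.068,0,0,0,-14.3,0,-0.07,-0.102,0,0,0,-21.5,0,-0.093,-0.135,0,0,0,-21.5,0,-0.116,-0.169,0,0,0,-21.5,0,-0.139,-0.203,0,0,0,-21.5,0,-0.17,-0.234,0.002,0,0,-21.5,0,-0.202,-0.266,0.004,0,0,-21.5,0])

```text
t: 0.9
eef_pos: [0.3632, 0.2742, 0.2272]
tool_rot: [-0.0, 0.043, 0.999, 0.0]
contact_force: [1.0, 0.1, 0.6]
gripper_width: 0.001
grasp_force: 0.0
```

```bash
python3 - <<'E'
from h import *
from station import get_obs
p=get_obs()["eef_pos"]
w=line([p,[.422,.108,.2],[.422,.108,.06]])
print(len(w)); rows(w[:8],175,0)
E
```

```text
7
at [0.3632 0.2742 0.2272] t 0.9
[-0.0182, -0.0401, 0.0068, 0.0, -0.0, 0.0, 0.0, -0.0365, -0.0802, 0.0136, 0.0, -0.0, 0.0, 0.0, -0.0547, -0.1203, 0.0204, 0.0, -0.0, 0.0, 0.0, -0.0729, -0.1605, 0.0271, 0.0, -0.0, 0.0, 0.0, -0.0729, -0.1605, 0.0738, 0.0, -0.0, 0.0, 0.0, -0.0729, -0.1605, 0.1205, 0.0, -0.0, 0.0, 0.0, -0.0729, -0.1605, 0.1671, 0.0, -0.0, 0.0, 0.0]
```

Request:
arm_command(commands=[-0.02,-0.04,0,0,0,0,0,-0.04,-0.08,0,0,0,0,0,-0.06,-0.12,0.01,0,0,0,0,-0.079,-0.16,0.027,0,0,0,0,-0.079,-0.16,0.073,0,0,0,0,-0.079,-0.16,0.11,0,0,0,0,-0.079,-0.16,0.11,0,0,0,0])

```text
t: 1.6
eef_pos: [0.4246, 0.1078, 0.1137]
tool_rot: [-0.004, 0.044, 0.999, -0.002]
contact_force: [-1.1, -0.0, 2.1]
gripper_width: 0.0
grasp_force: 0.0
```

```bash
python3 - <<'E'
from h import *
from station import get_obs, read_camera
import cv2
for n in("side","top"): np.savez(n+".npz",**read_camera(n))
o=get_obs(); print(o["eef_pos"],o["tool_rot"])
t=np.load("top.npz")["img"][130:300,225:310,::-1]; s=np.load("side.npz")["img"][145:290,130:330,::-1]
im=np.zeros((600,800,3),np.uint8)
a=cv2.resize(t,None,fx=3.5,fy=3.5,interpolation=cv2.INTER_CUBIC); b=cv2.resize(s,None,fx=2.5,fy=2.5,interpolation=cv2.INTER_CUBIC)
im[:a.shape[0],:a.shape[1]]=a; im[:b.shape[0],300:300+b.shape[1]]=b[:,:500]
cv2.imwrite("pics/crop2.png",im)
for n in("side","top"): print(proj(n,o["eef_pos"]))
E
```

```text
[0.42781551 0.10947715 0.11752778] [-6.93951654e-04  4.36644861e-02  9.99045924e-01 -4.16799208e-04]
[200.7036965  223.88884974]
[260.0903429  237.02166183]
```

View pics/crop2.png

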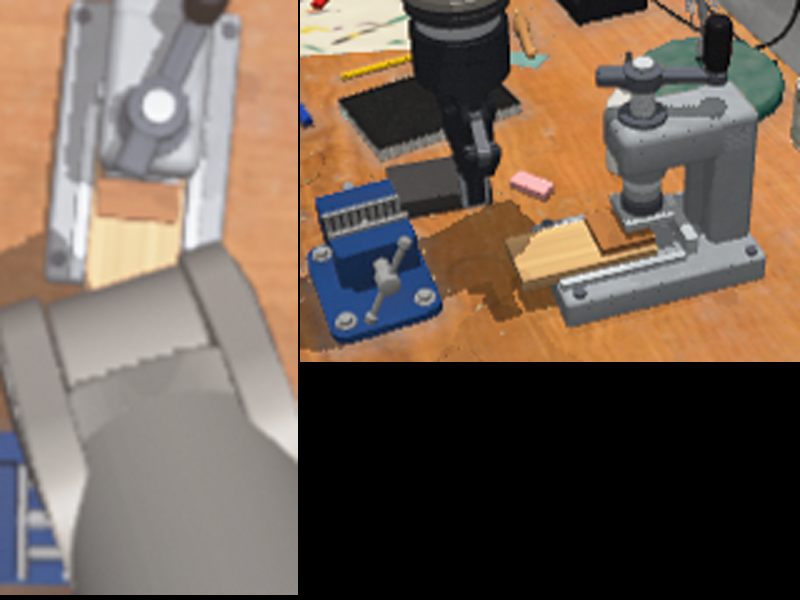

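Request:
arm_command(commands=[0,-0.003,0.045,0,0,0,0,0,-0.003,0.083,0,0,0,0,0,-0.003,0.083,0,0,0,0,-0.005,-0.003,0.083,0,0,0,0,-0.01,-0.003,0.083,0,0,0,0,-0.014,-0.003,0.083,0,0,0,0,-0.018,-0.003,0.083,0,0,0,0,-0.022,-0.003,0.083,0,0,0,0])

```text
t: 2.5
eef_pos: [0.4496, 0.1047, 0.035]
tool_rot: [-0.0, 0.044, 0.999, 0.0]
contact_force: [-4.2, 1.1, 2.5]
gripper_width: -0.003
grasp_force: 1.9
```

Request:
arm_command(commands=[-0.003,0,0,0,0,0,0,-0.005,0,0,0,0,0,0,-0.007,0,0,0,0,0,0,-0.009,0,0,0,0,0,0,-0.011,0,0,0,0,0,0,-0.012,0,0,0,0,0,0,-0.013,0,0,0,0,0,0])

```text
t: 3.2
eef_pos: [0.4629, 0.1034, 0.0342]
tool_rot: [0.0, 0.044, 0.999, -0.0]
contact_force: [-3.1, 0.2, 1.3]
gripper_width: 0.003
grasp_force: 1.3
```

Request:
arm_command(commands=[-0.001,0,0,0,0,0,0,-0.002,0,0,0,0,0,0,-0.003,0,0,0,0,0,0,-0.004,0,0,0,0,0,0])

```text
t: 3.6
eef_pos: [0.4669, 0.1031, 0.0343]
tool_rot: [0.0, 0.044, 0.999, 0.0]
contact_force: [-1.2, 0.2, -0.4]
gripper_width: -0.006
grasp_force: 0.8
```

Request:
arm_command(commands=[-0.001,0,0,0,0,0,0,-0.002,0,0,0,0,0,0,-0.003,0,0,0,0,0,0])

```text
t: 3.9
eef_pos: [0.4672, 0.103, 0.034]
tool_rot: [-0.002, 0.043, 0.999, -0.0]
contact_force: [-11.0, 2.0, 7.7]
gripper_width: 0.003
grasp_force: 5.3
```

Request:
arm_command(commands=[-0.001,0,0,0,0,0,0,-0.001,0,0,0,0,0,0])

```text
t: 4.1
eef_pos: [0.4672, 0.103, 0.0339]
tool_rot: [-0.003, 0.043, 0.999, -0.0]
contact_force: [-10.3, 2.7, 7.5]
gripper_width: -0.007
grasp_force: 5.5
```

Request:
arm_command(commands=[0.015,0,0,0,0,0,0,0.025,0,-0.02,0,0,0,0,0.025,0,-0.07,0,0,0,0,0.025,0,-0.12,0,0,0,0,0.025,0,-0.17,0,0,0,0,0.025,0,-0.22,0,0,0,0.6,0.025,0,-0.26,0,0,0,0.6,-0.02,0,-0.26,0,0,0,0.6])

```text
t: 4.9
eef_pos: [0.4918, 0.1027, 0.3023]
tool_rot: [0.006, 0.042, 0.999, 0.004]
contact_force: [1.3, 0.1, 0.5]
gripper_width: 0.51
grasp_force: 0.0
```

```bash
python3 - <<'E'
from h import *
p=[.627,.0715,.29]
from station import get_obs
w=line([get_obs()["eef_pos"],p]); rows(w+[p],175,.6)
# side corrected v by -3 px (image is 3 px lower than calibration says)
g=lambda x,y,z:px("side",205+(x-370)/3.4-.5,145+y/3.4-3,z)
for z in(.256,.266): print("side knob top",z,g(685,30,z))
for z in(.22,.23):print("hub",z,g(583,86,z))
E
```

```text
at [0.4918 0.1027 0.3023] t 4.9
[-0.0457, -0.0066, 0.0046, 0.5, 0.7, 0.1, 0.6, -0.0915, -0.0132, 0.0091, 0.5, 0.7, 0.1, 0.6, -0.1372, -0.0198, 0.0137, 0.5, 0.7, 0.1, 0.6, -0.1372, -0.0198, 0.0137, 0.5, 0.7, 0.1, 0.6]
side knob top 0.256 [0.6345401  0.08171709 0.256     ]
side knob top 0.266 [0.6254136  0.06619149 0.266     ]
hub 0.22 [0.57795557 0.10324109 0.22      ]
hub 0.23 [0.5707086  0.08843772 0.23      ]
```

Request:
arm_command(commands=[-0.044,-0.007,0.004,0,0,0,0.6,-0.088,-0.014,0.008,0,0,0,0.6,-0.135,-0.02,0.01,0,0,0,0.6,-0.135,-0.02,0.01,0,0,0,0.6,-0.135,-0.02,0.01,0,0,0,0.6])

```text
t: 5.4
eef_pos: [0.6242, 0.0685, 0.2836]
tool_rot: [0.0, 0.045, 0.999, -0.001]
contact_force: [-0.5, 0.4, -0.6]
gripper_width: 0.597
grasp_force: 0.0
```

```bash
python3 - <<'E'
from h import *
from station import get_obs, read_camera
import cv2
for n in("side","top"): np.savez(n+".npz",**read_camera(n))
o=get_obs(); print(o["eef_pos"],o["tool_rot"])
s=np.load("side.npz")["img"][110:280,220:340,::-1]
cv2.imwrite("pics/crop3.png",cv2.resize(s,None,fx=3.5,fy=3.5,interpolation=cv2.INTER_CUBIC))
e=o["eef_pos"]
for q in(e,[.627,.0715,.266],[.627,.0715,.22],e+[0,.027,0],e-[0,.027,0]): print(q,(proj("side",q)+[.5,3]-[220,110])*3.5)
E
```

```text
[0.62291487 0.06948413 0.2844637 ] [1.26609592e-04 4.36748353e-02 9.99045778e-01 1.59628716e-04]
[0.62291487 0.06948413 0.2844637 ] [266.48071818 122.71103752]
[0.627, 0.0715, 0.266] [269.66541191 148.65945025]
[0.627, 0.0715, 0.22] [266.1193469  217.92213078]
[0.62291487 0.09648413 0.2844637 ] [243.61408128 102.53873593]
[0.62291487 0.04248413 0.2844637 ] [290.44365254 143.85046177]
```

View pics/crop3.png

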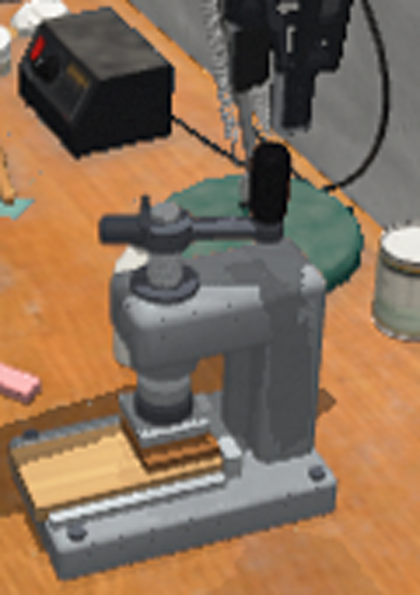

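Request:
arm_command(commands=[-0.004,0.002,0.012,0,0,0,0.6,-0.004,0.002,0.024,0,0,0,0.6,-0.004,0.002,0.036,0,0,0,0.6,-0.004,0.002,0.048,0,0,0,0.6,-0.004,0.002,0.048,0,0,0,0.6], force=45)

```text
t: 6.0
eef_pos: [0.6259, 0.0709, 0.2337]
tool_rot: [-0.002, 0.044, 0.999, -0.0]
contact_force: [-0.7, -1.1, -0.9]
gripper_width: 0.6
grasp_force: 0.0
```

Request:
arm_command(commands=[0,0,0,0,0,0,0.4,0,0,0,0,0,0,0.2,0,0,0,0,0,0,0.1,0,0,0,0,0,0,0.1,0,0,0,0,0,0,0.1,0,0,0,0,0,0,0.1], force=45)

```text
t: 6.6
eef_pos: [0.6279, 0.0699, 0.237]
tool_rot: [0.001, 0.044, 0.999, -0.0]
contact_force: [-1.9, -4.9, 4.9]
gripper_width: 0.259
grasp_force: 44.5
```

```bash
python3 - <<'E'
from station import get_obs
o=get_obs(); print(o["eef_pos"],o["contact_force"],o["gripper_width"],o["grasp_force"],o["torque"])
E
```

```text
[0.62786116 0.06989498 0.23699467] [-1.90886052 -4.88350833  4.88692923] 0.25911834270098316 44.52818230725825 [-1.17846159  0.23922074 -0.01892385]
```

```bash
cat >> h.py <<'E'
AX=np.array([.572,.0952])
def crank(phi0,steps,ax=AX,r=.060,yaw=175,grip=.1):
    y=np.radians(yaw); tx=np.array([np.cos(y),np.sin(y)]); ty=np.array([np.sin(y),-np.cos(y)])
    C=lambda p:r*np.array([np.cos(np.radians(p)),np.sin(np.radians(p))])
    o=[]
    for s in steps:
        d=C(phi0-s)-C(phi0); o+=[round(float(d@tx),4),round(float(d@ty),4),round(.016*s/360,4),0,0,0,grip]
    print(phi0,"->",phi0-steps[-1],o)
def state(ax=AX):
    from station import get_obs
    o=get_obs(); p=o["eef_pos"]; d=p[:2]-ax; r=np.linalg.norm(d); u=d/r; t=np.array([u[1],-u[0]]); f=o["contact_force"]
    print("t %.1f phi %.1f r %.4f z %.4f  Frad %.2f Ftan(resist) %.2f Fz %.2f grip %.3f"%(o["t"],np.degrees(np.arctan2(d[1],d[0])),r,p[2],f[:2]@u,-f[:2]@t,f[2],o["gripper_width"]))
E
python3 - <<'E'
from h import *
state(); crank(-24.6,np.arange(1,9)*5); crank(-64.6,np.arange(1,9)*5)
E
```

```text
t 6.6 phi -24.4 r 0.0613 z 0.2370  Frad 0.28 Ftan(resist) -5.24 Fz 4.89 grip 0.259
-24.6 -> -64.6 [0.002, -0.0048, np.float64(0.0002), 0, 0, 0, 0.1, 0.0044, -0.0095, np.float64(0.0004), 0, 0, 0, 0.1, 0.0071, -0.0139, np.float64(0.0007), 0, 0, 0, 0.1, 0.0103, -0.0181, np.float64(0.0009), 0, 0, 0, 0.1, 0.0138, -0.022, np.float64(0.0011), 0, 0, 0, 0.1, 0.0176, -0.0256, np.float64(0.0013), 0, 0, 0, 0.1, 0.0218, -0.0288, np.float64(0.0016), 0, 0, 0, 0.1, 0.0262, -0.0316, np.float64(0.0018), 0, 0, 0, 0.1]
-64.6 -> -104.6 [0.0046, -0.0024, np.float64(0.0002), 0, 0, 0, 0.1, 0.0094, -0.0045, np.float64(0.0004), 0, 0, 0, 0.1, 0.0144, -0.0061, np.float64(0.0007), 0, 0, 0, 0.1, 0.0195, -0.0073, np.float64(0.0009), 0, 0, 0, 0.1, 0.0247, -0.008, np.float64(0.0011), 0, 0, 0, 0.1, 0.0299, -0.0082, np.float64(0.0013), 0, 0, 0, 0.1, 0.0352, -0.0081, np.float64(0.0016), 0, 0, 0, 0.1, 0.0404, -0.0074, np.float64(0.0018), 0, 0, 0, 0.1]
```

Request:
arm_command(commands=[0.002,-0.0048,0.0002,0,0,0,0.1,0.0044,-0.0095,0.0004,0,0,0,0.1,0.0071,-0.0139,0.0007,0,0,0,0.1,0.0103,-0.0181,0.0009,0,0,0,0.1,0.0138,-0.022,0.0011,0,0,0,0.1,0.0176,-0.0256,0.0013,0,0,0,0.1,0.0218,-0.0288,0.0016,0,0,0,0.1,0.0262,-0.0316,0.0018,0,0,0,0.1])

```text
t: 7.4
eef_pos: [0.6021, 0.0421, 0.2358]
tool_rot: [0.004, 0.044, 0.999, 0.001]
contact_force: [11.3, -2.5, 0.0]
gripper_width: 0.258
grasp_force: 44.1
```

```bash
python3 -c "
from h import *
state()"
```

```text
t 7.4 phi -60.4 r 0.0611 z 0.2358  Frad 7.72 Ftan(resist) 8.62 Fz 0.02 grip 0.258
```

Request:
arm_command(commands=[0.0046,-0.0024,0.0002,0,0,0,0.1,0.0094,-0.0045,0.0004,0,0,0,0.1,0.0144,-0.0061,0.0007,0,0,0,0.1,0.0195,-0.0073,0.0009,0,0,0,0.1,0.0247,-0.008,0.0011,0,0,0,0.1])

```text
t: 7.9
eef_pos: [0.5762, 0.0342, 0.2346]
tool_rot: [0.004, 0.044, 0.999, -0.001]
contact_force: [7.9, -6.2, 1.0]
gripper_width: 0.263
grasp_force: 44.3
```

```bash
python3 -c "
from h import *
state()
for a in range(90,470,20): crank(-a+.4,np.arange(1,9)*2.5)" | sed 's/np.float64(\([0-9.]*\))/\1/g'
```

```text
t 7.9 phi -86.1 r 0.0612 z 0.2346  Frad 6.69 Ftan(resist) 7.41 Fz 1.01 grip 0.263
-89.6 -> -109.6 [0.0026, -0.0002, 0.0001, 0, 0, 0, 0.1, 0.0052, -0.0003, 0.0002, 0, 0, 0, 0.1, 0.0078, -0.0002, 0.0003, 0, 0, 0, 0.1, 0.0105, -0.0001, 0.0004, 0, 0, 0, 0.1, 0.0131, 0.0002, 0.0006, 0, 0, 0, 0.1, 0.0157, 0.0006, 0.0007, 0, 0, 0, 0.1, 0.0182, 0.0011, 0.0008, 0, 0, 0, 0.1, 0.0208, 0.0017, 0.0009, 0, 0, 0, 0.1]
-109.6 -> -129.6 [0.0025, 0.0007, 0.0001, 0, 0, 0, 0.1, 0.005, 0.0015, 0.0002, 0, 0, 0, 0.1, 0.0074, 0.0025, 0.0003, 0, 0, 0, 0.1, 0.0099, 0.0035, 0.0004, 0, 0, 0, 0.1, 0.0122, 0.0046, 0.0006, 0, 0, 0, 0.1, 0.0145, 0.0059, 0.0007, 0, 0, 0, 0.1, 0.0168, 0.0072, 0.0008, 0, 0, 0, 0.1, 0.0189, 0.0087, 0.0009, 0, 0, 0, 0.1]
-129.6 -> -149.6 [0.0021, 0.0015, 0.0001, 0, 0, 0, 0.1, 0.0042, 0.0032, 0.0002, 0, 0, 0, 0.1, 0.0062, 0.0049, 0.0003, 0, 0, 0, 0.1, 0.0081, 0.0067, 0.0004, 0, 0, 0, 0.1, 0.0099, 0.0085, 0.0006, 0, 0, 0, 0.1, 0.0116, 0.0105, 0.0007, 0, 0, 0, 0.1, 0.0133, 0.0125, 0.0008, 0, 0, 0, 0.1, 0.0148, 0.0146, 0.0009, 0, 0, 0, 0.1]
-149.6 -> -169.6 [0.0015, 0.0022, 0.0001, 0, 0, 0,
[... 4530 characters left out ...]
0, 0.1, 0.017, -0.0121, 0.0009, 0, 0, 0, 0.1]
-429.6 -> -449.6 [0.0024, -0.0011, 0.0001, 0, 0, 0, 0.1, 0.0048, -0.002, 0.0002, 0, 0, 0, 0.1, 0.0073, -0.0029, 0.0003, 0, 0, 0, 0.1, 0.0098, -0.0036, 0.0004, 0, 0, 0, 0.1, 0.0123, -0.0043, 0.0006, 0, 0, 0, 0.1, 0.0149, -0.0048, 0.0007, 0, 0, 0, 0.1, 0.0175, -0.0052, 0.0008, 0, 0, 0, 0.1, 0.0201, -0.0055, 0.0009, 0, 0, 0, 0.1]
-449.6 -> -469.6 [0.0026, -0.0002, 0.0001, 0, 0, 0, 0.1, 0.0052, -0.0003, 0.0002, 0, 0, 0, 0.1, 0.0078, -0.0002, 0.0003, 0, 0, 0, 0.1, 0.0105, -0.0001, 0.0004, 0, 0, 0, 0.1, 0.0131, 0.0002, 0.0006, 0, 0, 0, 0.1, 0.0157, 0.0006, 0.0007, 0, 0, 0, 0.1, 0.0182, 0.0011, 0.0008, 0, 0, 0, 0.1, 0.0208, 0.0017, 0.0009, 0, 0, 0, 0.1]
```

Request:
arm_command(commands=[0.0026,-0.0002,0.0001,0,0,0,0.1,0.0052,-0.0003,0.0002,0,0,0,0.1,0.0078,-0.0002,0.0003,0,0,0,0.1,0.0105,-0.0001,0.0004,0,0,0,0.1,0.0131,0.0002,0.0006,0,0,0,0.1,0.0157,0.0006,0.0007,0,0,0,0.1,0.0182,0.0011,0.0008,0,0,0,0.1,0.0208,0.0017,0.0009,0,0,0,0.1])

```text
t: 8.7
eef_pos: [0.5548, 0.0367, 0.2335]
tool_rot: [0.003, 0.045, 0.999, -0.001]
contact_force: [4.1, -9.3, 4.6]
gripper_width: 0.26
grasp_force: 44.6
```

```bash
python3 -c "
from h import *
state()"
```

```text
t 8.7 phi -106.4 r 0.0610 z 0.2335  Frad 7.74 Ftan(resist) 6.57 Fz 4.60 grip 0.260
```

Request:
arm_command(commands=[0.0025,0.0007,0.0001,0,0,0,0.1,0.005,0.0015,0.0002,0,0,0,0.1,0.0074,0.0025,0.0003,0,0,0,0.1,0.0099,0.0035,0.0004,0,0,0,0.1,0.0122,0.0046,0.0006,0,0,0,0.1,0.0145,0.0059,0.0007,0,0,0,0.1,0.0168,0.0072,0.0008,0,0,0,0.1,0.0189,0.0087,0.0009,0,0,0,0.1])

```text
t: 9.5
eef_pos: [0.5356, 0.0467, 0.2325]
tool_rot: [0.001, 0.045, 0.999, -0.001]
contact_force: [0.8, -9.8, 7.5]
gripper_width: 0.261
grasp_force: 44.9
```

```bash
python3 -c "
from h import *
state()"
```

```text
t 9.5 phi -126.9 r 0.0606 z 0.2325  Frad 7.40 Ftan(resist) 6.54 Fz 7.53 grip 0.261
```

Request:
arm_command(commands=[0.0021,0.0015,0,0,0,0,0.1,0.0042,0.0032,0.0001,0,0,0,0.1,0.0062,0.0049,0.0002,0,0,0,0.1,0.0081,0.0067,0.0002,0,0,0,0.1,0.0099,0.0085,0.0003,0,0,0,0.1,0.0116,0.0105,0.0004,0,0,0,0.1,0.0133,0.0125,0.0005,0,0,0,0.1,0.0148,0.0146,0.0006,0,0,0,0.1])

```text
t: 10.3
eef_pos: [0.521, 0.0632, 0.2315]
tool_rot: [-0.0, 0.045, 0.999, -0.001]
contact_force: [-3.1, -8.9, 7.2]
gripper_width: 0.258
grasp_force: 45.0
```

```bash
python3 -c "
from h import *
from scipy.optimize import least_squares
P=np.array([(.6279,.0699),(.6021,.0421),(.5762,.0342),(.5548,.0367),(.5356,.0467)])
s=least_squares(lambda c:np.linalg.norm(P-c,axis=1)-.06,AX);print(s.x,s.fun)
state(); state(s.x)"
```

```text
[0.57267334 0.09405481] [ 2.78015130e-04 -2.90446838e-04 -4.13842157e-05  7.52061576e-05
  1.40754499e-04]
t 10.3 phi -147.9 r 0.0602 z 0.2315  Frad 7.36 Ftan(resist) 5.90 Fz 7.15 grip 0.258
t 10.3 phi -149.1 r 0.0602 z 0.2315  Frad 7.23 Ftan(resist) 6.06 Fz 7.15 grip 0.258
```

Request:
arm_command(commands=[0.0017,0.002,0,0,0,0,0.1,0.0032,0.0041,0.0001,0,0,0,0.1,0.0046,0.0063,0.0002,0,0,0,0.1,0.006,0.0085,0.0002,0,0,0,0.1,0.0072,0.0108,0.0003,0,0,0,0.1,0.0081,0.0132,0.0004,0,0,0,0.1,0.009,0.0157,0.0005,0,0,0,0.1,0.0097,0.0182,0.0006,0,0,0,0.1])

```text
t: 11.1
eef_pos: [0.5132, 0.0832, 0.2305]
tool_rot: [0.0, 0.044, 0.999, -0.001]
contact_force: [-0.6, -7.0, 2.7]
gripper_width: 0.262
grasp_force: 44.6
```

```bash
sed -i 's/^AX=.*/AX=np.array([.5727,.0941])/' h.py; python3 -c "
from h import *
state()"
```

```text
t 11.1 phi -169.6 r 0.0605 z 0.2305  Frad 1.87 Ftan(resist) 6.81 Fz 2.70 grip 0.262
```

Request:
arm_command(commands=[0.0006,0.0025,0.0001,0,0,0,0.1,0.0012,0.0051,0.0002,0,0,0,0.1,0.0016,0.0077,0.0003,0,0,0,0.1,0.0019,0.0103,0.0004,0,0,0,0.1])

```text
t: 11.5
eef_pos: [0.5122, 0.0936, 0.23]
tool_rot: [0.0, 0.044, 0.999, -0.001]
contact_force: [1.1, -7.5, 3.6]
gripper_width: 0.258
grasp_force: 44.5
```

```bash
python3 -c "
from h import *
state()"
```

```text
t 11.5 phi -179.5 r 0.0605 z 0.2300  Frad -1.03 Ftan(resist) 7.52 Fz 3.56 grip 0.258
```

Request:
arm_command(commands=[0.0002,0.0026,0.0001,0,0,0,0.1,0.0003,0.0052,0.0002,0,0,0,0.1,0.0002,0.0078,0.0003,0,0,0,0.1,0.0001,0.0104,0.0004,0,0,0,0.1])

```text
t: 11.9
eef_pos: [0.513, 0.1039, 0.2295]
tool_rot: [0.0, 0.044, 0.999, -0.001]
contact_force: [0.2, -6.3, 2.2]
gripper_width: 0.263
grasp_force: 44.5
```

```bash
python3 -c "
from h import *
state()"
```

```text
t 11.9 phi 170.7 r 0.0605 z 0.2295  Frad -1.26 Ftan(resist) 6.22 Fz 2.23 grip 0.263
```

Request:
arm_command(commands=[-0.0003,0.0026,0.0001,0,0,0,0.1,-0.0006,0.0052,0.0002,0,0,0,0.1,-0.0011,0.0078,0.0003,0,0,0,0.1,-0.0017,0.0103,0.0004,0,0,0,0.1,-0.0025,0.0128,0.0006,0,0,0,0.1,-0.0033,0.0153,0.0007,0,0,0,0.1,-0.0042,0.0178,0.0008,0,0,0,0.1,-0.0053,0.0202,0.0009,0,0,0,0.1])

```text
t: 12.7
eef_pos: [0.5199, 0.1233, 0.2286]
tool_rot: [-0.0, 0.044, 0.999, -0.001]
contact_force: [-0.1, -8.1, 4.8]
gripper_width: 0.26
grasp_force: 44.6
```

```bash
python3 -c "
from h import *
state()"
```

```text
t 12.7 phi 151.1 r 0.0604 z 0.2286  Frad -3.81 Ftan(resist) 7.16 Fz 4.84 grip 0.260
```

Request:
arm_command(commands=[-0.0011,0.0024,0.0001,0,0,0,0.1,-0.0024,0.0047,0.0002,0,0,0,0.1,-0.0037,0.0069,0.0003,0,0,0,0.1,-0.0052,0.0091,0.0004,0,0,0,0.1,-0.0067,0.0112,0.0006,0,0,0,0.1,-0.0083,0.0133,0.0007,0,0,0,0.1,-0.01,0.0152,0.0008,0,0,0,0.1,-0.0118,0.0172,0.0009,0,0,0,0.1])

```text
t: 13.5
eef_pos: [0.5324, 0.1388, 0.2277]
tool_rot: [-0.001, 0.044, 0.999, -0.002]
contact_force: [-4.9, -8.8, 7.6]
gripper_width: 0.262
grasp_force: 45.0
```

```bash
python3 -c "
from h import *
state()"
```

```text
t 13.5 phi 132.1 r 0.0602 z 0.2277  Frad -3.27 Ftan(resist) 9.56 Fz 7.64 grip 0.262
```

Request:
arm_command(commands=[-0.0019,0.0018,0.0001,0,0,0,0.1,-0.0038,0.0036,0.0002,0,0,0,0.1,-0.0059,0.0052,0.0003,0,0,0,0.1,-0.008,0.0068,0.0004,0,0,0,0.1])

```text
t: 13.9
eef_pos: [0.5404, 0.1448, 0.2273]
tool_rot: [-0.002, 0.044, 0.999, -0.002]
contact_force: [-4.6, -8.4, 8.0]
gripper_width: 0.264
grasp_force: 45.0
```

```bash
python3 -c "
from h import *
state()"
```

```text
t 13.9 phi 122.5 r 0.0601 z 0.2273  Frad -4.62 Ftan(resist) 8.35 Fz 8.00 grip 0.264
```

Request:
arm_command(commands=[-0.0023,0.0011,0,0,0,0,0.1,-0.0048,0.0022,0,0,0,0,0.1])

```text
t: 14.1
eef_pos: [0.5448, 0.1472, 0.2271]
tool_rot: [-0.002, 0.044, 0.999, -0.001]
contact_force: [-7.5, -7.2, 8.5]
gripper_width: 0.257
grasp_force: 45.0
```

```bash
python3 -c "
from h import *
state()"
```

```text
t 14.1 phi 117.7 r 0.0599 z 0.2271  Frad -2.92 Ftan(resist) 9.97 Fz 8.48 grip 0.257
```

Request:
arm_command(commands=[-0.0022,0.0013,0,0,0,0,0.1,-0.0046,0.0025,0,0,0,0,0.1])

```text
t: 14.3
eef_pos: [0.5493, 0.1493, 0.2269]
tool_rot: [-0.003, 0.044, 0.999, -0.001]
contact_force: [-7.6, -7.1, 8.3]
gripper_width: 0.256
grasp_force: 45.0
```

```bash
python3 -c "
from h import *
state()"
```

```text
t 14.3 phi 113.0 r 0.0599 z 0.2269  Frad -3.57 Ftan(resist) 9.75 Fz 8.31 grip 0.256
```

Request:
arm_command(commands=[-0.0024,0.0011,0.0001,0,0,0,0.1,-0.0048,0.002,0.0002,0,0,0,0.1])

```text
t: 14.5
eef_pos: [0.5541, 0.1511, 0.2267]
tool_rot: [-0.003, 0.044, 0.999, -0.001]
contact_force: [-7.9, -6.2, 7.1]
gripper_width: 0.259
grasp_force: 45.0
```

```bash
python3 -c "
from h import *
state()"
```

```text
t 14.5 phi 108.1 r 0.0599 z 0.2267  Frad -3.49 Ftan(resist) 9.43 Fz 7.11 grip 0.259
```

```bash
cat >> h.py <<'E'
def avg(n=6):
    from station import read_camera
    for i in range(n): state(); read_camera("side")
E
python3 -c "
from h import *
avg()"
```

```text
t 14.5 phi 108.1 r 0.0599 z 0.2267  Frad -3.49 Ftan(resist) 9.43 Fz 7.11 grip 0.259
t 14.6 phi 107.8 r 0.0599 z 0.2267  Frad -3.16 Ftan(resist) 9.38 Fz 6.86 grip 0.259
t 14.6 phi 107.8 r 0.0599 z 0.2267  Frad -4.14 Ftan(resist) 8.94 Fz 7.18 grip 0.262
t 14.7 phi 107.9 r 0.0599 z 0.2267  Frad -3.66 Ftan(resist) 9.19 Fz 6.68 grip 0.257
t 14.7 phi 107.9 r 0.0600 z 0.2267  Frad -2.99 Ftan(resist) 7.92 Fz 7.08 grip 0.259
t 14.8 phi 107.9 r 0.0599 z 0.2267  Frad -4.23 Ftan(resist) 8.69 Fz 6.35 grip 0.260
```

Request:
arm_command(commands=[-0.0025,0.0009,0.0001,0,0,0,0.1,-0.005,0.0016,0.0002,0,0,0,0.1])

```text
t: 15.0
eef_pos: [0.5589, 0.1524, 0.2264]
tool_rot: [-0.003, 0.044, 0.999, -0.001]
contact_force: [-8.8, -6.1, 8.0]
gripper_width: 0.257
grasp_force: 45.0
```

```bash
python3 -c "
from h import *
avg(3)"
```

```text
t 15.0 phi 103.3 r 0.0599 z 0.2264  Frad -3.87 Ftan(resist) 9.96 Fz 7.97 grip 0.257
t 15.1 phi 102.9 r 0.0599 z 0.2265  Frad -3.99 Ftan(resist) 9.45 Fz 7.69 grip 0.260
t 15.1 phi 103.0 r 0.0599 z 0.2264  Frad -3.74 Ftan(resist) 9.00 Fz 6.67 grip 0.256
```

Request:
arm_command(commands=[-0.0025,0.0006,0.0001,0,0,0,0.1,-0.0051,0.0012,0.0002,0,0,0,0.1])

```text
t: 15.35
eef_pos: [0.5639, 0.1534, 0.2262]
tool_rot: [-0.003, 0.044, 0.999, -0.001]
contact_force: [-8.0, -5.9, 7.9]
gripper_width: 0.258
grasp_force: 45.0
```

```bash
python3 -c "
from h import *
avg(3)"
```

```text
t 15.3 phi 98.4 r 0.0599 z 0.2262  Frad -4.66 Ftan(resist) 8.83 Fz 7.94 grip 0.258
t 15.4 phi 98.1 r 0.0599 z 0.2262  Frad -4.34 Ftan(resist) 9.83 Fz 7.03 grip 0.260
t 15.4 phi 98.2 r 0.0599 z 0.2262  Frad -4.31 Ftan(resist) 9.62 Fz 7.33 grip 0.262
```

The force step of about 2.5 N lies somewhere between phi 151° and 118°. I'll back off 60° and feel it again in finer steps with averaged readings.

```bash
python3 -c "
from h import *
crank(95.4,-np.arange(1,9)*7.5)
for k in range(12): crank(155.4-4*k,np.array([2,4]))" | sed 's/np.float64(\([-0-9.]*\))/\1/g'
```

```text
95.4 -> 155.4 [0.0076, -0.0019, -0.0003, 0, 0, 0, 0.1, 0.0149, -0.0048, -0.0007, 0, 0, 0, 0.1, 0.0218, -0.0086, -0.001, 0, 0, 0, 0.1, 0.0281, -0.0133, -0.0013, 0, 0, 0, 0.1, 0.0337, -0.0188, -0.0017, 0, 0, 0, 0.1, 0.0386, -0.0249, -0.002, 0, 0, 0, 0.1, 0.0426, -0.0317, -0.0023, 0, 0, 0, 0.1, 0.0457, -0.0389, -0.0027, 0, 0, 0, 0.1]
155.4 -> 151.4 [-0.0007, 0.002, 0.0001, 0, 0, 0, 0.1, -0.0015, 0.0039, 0.0002, 0, 0, 0, 0.1]
151.4 -> 147.4 [-0.0009, 0.0019, 0.0001, 0, 0, 0, 0.1, -0.0018, 0.0038, 0.0002, 0, 0, 0, 0.1]
147.4 -> 143.4 [-0.001, 0.0018, 0.0001, 0, 0, 0, 0.1, -0.0021, 0.0036, 0.0002, 0, 0, 0, 0.1]
143.4 -> 139.4 [-0.0011, 0.0018, 0.0001, 0, 0, 0, 0.1, -0.0023, 0.0035, 0.0002, 0, 0, 0, 0.1]
139.4 -> 135.4 [-0.0012, 0.0017, 0.0001, 0, 0, 0, 0.1, -0.0026, 0.0033, 0.0002, 0, 0, 0, 0.1]
135.4 -> 131.4 [-0.0014, 0.0016, 0.0001, 0, 0, 0, 0.1, -0.0028, 0.0031, 0.0002, 0, 0, 0, 0.1]
131.4 -> 127.4 [-0.0015, 0.0015, 0.0001, 0, 0, 0, 0.1, -0.003, 0.0029, 0.0002, 0, 0, 0, 0.1]
127.4 -> 123.4 [-0.0016, 0.0014, 0.0001, 0, 0, 0, 0.1, -0.0032, 0.0027, 0.0002, 0, 0, 0, 0.1]
123.4 -> 119.4 [-0.0017, 0.0013, 0.0001, 0, 0, 0, 0.1, -0.0034, 0.0025, 0.0002, 0, 0, 0, 0.1]
119.4 -> 115.4 [-0.0017, 0.0012, 0.0001, 0, 0, 0, 0.1, -0.0035, 0.0022, 0.0002, 0, 0, 0, 0.1]
115.4 -> 111.4 [-0.0018, 0.001, 0.0001, 0, 0, 0, 0.1, -0.0037, 0.002, 0.0002, 0, 0, 0, 0.1]
111.4 -> 107.4 [-0.0019, 0.0009, 0.0001, 0, 0, 0, 0.1, -0.0038, 0.0017, 0.0002, 0, 0, 0, 0.1]
```

```bash
cat >> h.py <<'E'
def m(n=4,ax=AX):
    from station import get_obs,read_camera
    F=[];
    for i in range(n):
        o=get_obs(); d=o["eef_pos"][:2]-ax; u=d/np.linalg.norm(d); f=o["contact_force"]
        F.append([-f[0]*u[1]+f[1]*u[0],f[:2]@u,f[2],np.degrees(np.arctan2(d[1],d[0])),o["joint_torque"][0]])
        if i<n-1: read_camera("side")
    F=np.array(F); print("t %.1f"%o["t"],"Ftan first %.2f mean %.2f Frad %.1f Fz %.1f phi %.1f tau1 %.2f"%(F[0,0],*F.mean(0)))
E
echo
```

Request:
arm_command(commands=[0.0076,-0.0019,-0.0003,0,0,0,0.1,0.0149,-0.0048,-0.0007,0,0,0,0.1,0.0218,-0.0086,-0.001,0,0,0,0.1,0.0281,-0.0133,-0.0013,0,0,0,0.1,0.0337,-0.0188,-0.0017,0,0,0,0.1,0.0386,-0.0249,-0.002,0,0,0,0.1,0.0426,-0.0317,-0.0023,0,0,0,0.1,0.0457,-0.0389,-0.0027,0,0,0,0.1])

```text
t: 16.3
eef_pos: [0.5193, 0.122, 0.2289]
tool_rot: [0.002, 0.043, 0.999, 0.002]
contact_force: [9.9, 4.0, -11.8]
gripper_width: 0.257
grasp_force: 44.5
```

```bash
python3 -c "
from h import *
m(1)"
```

```text
t 16.3 Ftan first -8.11 mean -8.11 Frad -7.0 Fz -11.8 phi 152.4 tau1 0.65
```

Request:
arm_command(commands=[-0.0007,0.002,0.0001,0,0,0,0.1,-0.0015,0.0039,0.0002,0,0,0,0.1])

```text
t: 16.5
eef_pos: [0.5195, 0.1225, 0.2287]
tool_rot: [-0.0, 0.044, 0.999, -0.001]
contact_force: [0.4, -6.8, 1.6]
gripper_width: 0.26
grasp_force: 45.9
```

Request:
arm_command(commands=[-0.0009,0.0019,0.0001,0,0,0,0.1,-0.0018,0.0038,0.0002,0,0,0,0.1])

```text
t: 16.7
eef_pos: [0.5212, 0.1254, 0.2286]
tool_rot: [-0.001, 0.044, 0.999, -0.001]
contact_force: [-1.5, -6.6, 0.8]
gripper_width: 0.26
grasp_force: 46.0
```

```bash
python3 -c "
from h import *
m()"
```

```text
t 16.9 Ftan first 6.40 mean 5.95 Frad -2.7 Fz 1.1 phi 148.6 tau1 -3.46
```

Request:
arm_command(commands=[-0.001,0.0018,0.0001,0,0,0,0.1,-0.0021,0.0036,0.0002,0,0,0,0.1])

```text
t: 17.05
eef_pos: [0.5234, 0.1287, 0.2284]
tool_rot: [-0.001, 0.044, 0.999, -0.001]
contact_force: [-0.5, -6.5, 2.7]
gripper_width: 0.255
grasp_force: 46.0
```

```bash
python3 -c "
from h import *
m()"
```

```text
t 17.2 Ftan first 5.60 mean 5.78 Frad -3.1 Fz 1.8 phi 144.7 tau1 -3.35
```

Request:
arm_command(commands=[-0.0011,0.0018,0.0001,0,0,0,0.1,-0.0023,0.0035,0.0002,0,0,0,0.1])

```text
t: 17.4
eef_pos: [0.5259, 0.132, 0.2282]
tool_rot: [-0.001, 0.044, 0.999, -0.001]
contact_force: [-1.5, -6.8, 2.1]
gripper_width: 0.26
grasp_force: 46.0
```

```bash
python3 -c "
from h import *
m()"
```

```text
t 17.6 Ftan first 6.25 mean 6.15 Frad -3.2 Fz 2.1 phi 140.8 tau1 -3.34
```

Request:
arm_command(commands=[-0.0012,0.0017,0.0001,0,0,0,0.1,-0.0026,0.0033,0.0002,0,0,0,0.1])

```text
t: 17.75
eef_pos: [0.5287, 0.1351, 0.228]
tool_rot: [-0.001, 0.044, 0.999, -0.001]
contact_force: [-2.5, -6.8, 3.3]
gripper_width: 0.26
grasp_force: 46.1
```

```bash
python3 -c "
from h import *
m()"
```

```text
t 17.9 Ftan first 6.66 mean 6.19 Frad -3.3 Fz 2.8 phi 136.8 tau1 -3.24
```

Request:
arm_command(commands=[-0.0014,0.0016,0.0001,0,0,0,0.1,-0.0028,0.0031,0.0002,0,0,0,0.1])

```text
t: 18.1
eef_pos: [0.5315, 0.1378, 0.2279]
tool_rot: [-0.002, 0.044, 0.999, -0.001]
contact_force: [-3.3, -8.1, 6.4]
gripper_width: 0.257
grasp_force: 46.3
```

```bash
python3 -c "
from h import *
m()"
```

```text
t 18.2 Ftan first 7.96 mean 7.81 Frad -3.3 Fz 5.2 phi 133.2 tau1 -3.47
```

Request:
arm_command(commands=[-0.0015,0.0015,0.0001,0,0,0,0.1,-0.003,0.0029,0.0002,0,0,0,0.1])

```text
t: 18.45
eef_pos: [0.5343, 0.1403, 0.2277]
tool_rot: [-0.002, 0.044, 0.999, -0.002]
contact_force: [-5.0, -7.7, 6.1]
gripper_width: 0.258
grasp_force: 46.4
```

```bash
python3 -c "
from h import *
m()"
```

```text
t 18.6 Ftan first 8.78 mean 8.69 Frad -2.8 Fz 5.7 phi 129.6 tau1 -3.39
```

Request:
arm_command(commands=[-0.0016,0.0014,0.0001,0,0,0,0.1,-0.0032,0.0027,0.0002,0,0,0,0.1])

```text
t: 18.8
eef_pos: [0.5376, 0.1428, 0.2275]
tool_rot: [-0.002, 0.044, 0.999, -0.001]
contact_force: [-5.7, -7.1, 7.5]
gripper_width: 0.257
grasp_force: 46.5
```

```bash
python3 -c "
from h import *
m()"
```

```text
t 18.9 Ftan first 8.79 mean 8.85 Frad -3.3 Fz 6.5 phi 125.6 tau1 -3.22
```

Request:
arm_command(commands=[-0.0017,0.0013,0.0001,0,0,0,0.1,-0.0034,0.0025,0.0002,0,0,0,0.1])

```text
t: 19.15
eef_pos: [0.541, 0.145, 0.2273]
tool_rot: [-0.002, 0.044, 0.999, -0.001]
contact_force: [-7.2, -8.0, 6.7]
gripper_width: 0.258
grasp_force: 46.5
```

```bash
python3 -c "
from h import *
m()"
```

```text
t 19.3 Ftan first 10.32 mean 9.15 Frad -3.1 Fz 6.7 phi 121.6 tau1 -3.05
```

```bash
python3 -c "
from h import *
crank(119.4,np.arange(1,9)*4.5)
crank(83.4,np.arange(1,9)*4)" | sed 's/np.float64(\([-0-9.]*\))/\1/g'
```

```text
119.4 -> 83.4 [-0.004, 0.0025, 0.0002, 0, 0, 0, 0.1, -0.0082, 0.0047, 0.0004, 0, 0, 0, 0.1, -0.0125, 0.0065, 0.0006, 0, 0, 0, 0.1, -0.017, 0.0081, 0.0008, 0, 0, 0, 0.1, -0.0215, 0.0092, 0.001, 0, 0, 0, 0.1, -0.0262, 0.01, 0.0012, 0, 0, 0, 0.1, -0.0309, 0.0104, 0.0014, 0, 0, 0, 0.1, -0.0356, 0.0105, 0.0016, 0, 0, 0, 0.1]
83.4 -> 51.400000000000006 [-0.0042, -0.0003, 0.0002, 0, 0, 0, 0.1, -0.0083, -0.0008, 0.0004, 0, 0, 0, 0.1, -0.0124, -0.0017, 0.0005, 0, 0, 0, 0.1, -0.0165, -0.0028, 0.0007, 0, 0, 0, 0.1, -0.0204, -0.0042, 0.0009, 0, 0, 0, 0.1, -0.0242, -0.0059, 0.0011, 0, 0, 0, 0.1, -0.028, -0.0078, 0.0012, 0, 0, 0, 0.1, -0.0315, -0.01, 0.0014, 0, 0, 0, 0.1]
```

Request:
arm_command(commands=[-0.004,0.0025,0.0002,0,0,0,0.1,-0.0082,0.0047,0.0004,0,0,0,0.1,-0.0125,0.0065,0.0006,0,0,0,0.1,-0.017,0.0081,0.0008,0,0,0,0.1,-0.0215,0.0092,0.001,0,0,0,0.1,-0.0262,0.01,0.0012,0,0,0,0.1,-0.0309,0.0104,0.0014,0,0,0,0.1,-0.0356,0.0105,0.0016,0,0,0,0.1])

```text
t: 20.1
eef_pos: [0.5764, 0.154, 0.2257]
tool_rot: [-0.004, 0.044, 0.999, -0.001]
contact_force: [-10.2, -4.4, 9.0]
gripper_width: 0.26
grasp_force: 46.6
```

```bash
python3 -c "
from h import *
m()"
```

```text
t 20.2 Ftan first 9.96 mean 8.55 Frad -4.8 Fz 8.6 phi 86.1 tau1 -1.10
```

Request:
arm_command(commands=[-0.0042,-0.0003,0.0002,0,0,0,0.1,-0.0083,-0.0008,0.0004,0,0,0,0.1,-0.0124,-0.0017,0.0005,0,0,0,0.1,-0.0165,-0.0028,0.0007,0,0,0,0.1,-0.0204,-0.0042,0.0009,0,0,0,0.1,-0.0242,-0.0059,0.0011,0,0,0,0.1,-0.028,-0.0078,0.0012,0,0,0,0.1,-0.0315,-0.01,0.0014,0,0,0,0.1])

```text
t: 21.05
eef_pos: [0.6062, 0.144, 0.2243]
tool_rot: [-0.004, 0.043, 0.999, 0.001]
contact_force: [-12.0, 1.0, 9.9]
gripper_width: 0.257
grasp_force: 46.7
```

```bash
python3 -c "
from h import *
m(); state(); crank(51.4,np.arange(1,6)*2)"
```

```text
t 21.2 Ftan first 10.54 mean 9.50 Frad -5.9 Fz 8.7 phi 55.8 tau1 1.96
t 21.2 phi 55.7 r 0.0600 z 0.2243  Frad -6.02 Ftan(resist) 8.96 Fz 7.77 grip 0.261
51.4 -> 41.4 [-0.0017, -0.0012, np.float64(0.0001), 0, 0, 0, 0.1, -0.0034, -0.0024, np.float64(0.0002), 0, 0, 0, 0.1, -0.005, -0.0037, np.float64(0.0003), 0, 0, 0, 0.1, -0.0066, -0.0051, np.float64(0.0004), 0, 0, 0, 0.1, -0.0082, -0.0065, np.float64(0.0004), 0, 0, 0, 0.1]
```

Request:
arm_command(commands=[-0.0017,-0.0012,0.0001,0,0,0,0.1,-0.0034,-0.0024,0.0002,0,0,0,0.1,-0.005,-0.0037,0.0003,0,0,0,0.1,-0.0066,-0.0051,0.0004,0,0,0,0.1,-0.0082,-0.0065,0.0004,0,0,0,0.1])

```text
t: 21.7
eef_pos: [0.6137, 0.1381, 0.224]
tool_rot: [-0.004, 0.042, 0.999, 0.002]
contact_force: [-11.9, 3.7, 8.6]
gripper_width: 0.263
grasp_force: 46.6
```

```bash
python3 -c "
from h import *
m()"
```

```text
t 21.9 Ftan first 11.24 mean 10.75 Frad -5.5 Fz 9.0 phi 46.8 tau1 3.41
```

Request:
arm_command(commands=[-0.0015,-0.0014,0.0001,0,0,0,0.1,-0.0015,-0.0014,0.0001,0,0,0,0.1,-0.0002,-0.0002,0,0,0,0,0.1,0.0007,0.0006,-0.001,0,0,0,0.1,0.0007,0.0006,-0.0015,0,0,0,0.1])

```text
t: 22.35
eef_pos: [0.6143, 0.1367, 0.2243]
tool_rot: [-0.003, 0.043, 0.999, 0.0]
contact_force: [-5.2, 0.7, -4.5]
gripper_width: 0.26
grasp_force: 45.3
```

```bash
python3 -c "
from h import *
m(3)"
```

```text
t 22.4 Ftan first 4.19 mean 4.93 Frad -3.0 Fz -2.5 phi 45.6 tau1 1.50
```

Request:
arm_command(commands=[0,0,0,0,0,0,0.55,0,0,0,0,0,0,0.55,0,0,0,0,0,0,0.55,0,0,0,0,0,0,0.55,0,0,-0.01,0,0,0,0.55,0,0,-0.03,0,0,0,0.55,0,0,-0.06,0,0,0,0.55,0,0,-0.1,0,0,0,0.55])

```text
t: 23.25
eef_pos: [0.6161, 0.1349, 0.3262]
tool_rot: [-0.001, 0.044, 0.999, -0.0]
contact_force: [1.1, 0.5, 0.2]
gripper_width: 0.548
grasp_force: 0.0
```

Request:
arm_command(commands=[0.04,0,-0.02,0,0,0,0.55,0.08,0,-0.02,0,0,0,0.55,0.12,0,-0.02,0,0,0,0.55,0.16,0,-0.02,0,0,0,0.55,0.16,0,-0.02,0,0,0,0.55])

```text
t: 23.75
eef_pos: [0.4536, 0.1497, 0.3469]
tool_rot: [-0.0, 0.042, 0.999, 0.001]
contact_force: [-0.8, 0.5, 0.2]
gripper_width: 0.552
grasp_force: 0.0
```

```bash
python3 - <<'E'
from h import *
from station import get_obs, read_camera
import cv2
for n in("side","top"): np.savez(n+".npz",**read_camera(n))
o=get_obs(); print(o["t"],o["eef_pos"],o["contact_force"])
t=np.load("top.npz")["img"][100:250,180:310,::-1]; s=np.load("side.npz")["img"][130:280,190:310,::-1]
a=cv2.resize(t,None,fx=3.1,fy=3.1,interpolation=cv2.INTER_CUBIC); b=cv2.resize(s,None,fx=3.1,fy=3.1,interpolation=cv2.INTER_CUBIC)
cv2.imwrite("pics/crop4.png",np.hstack([a,b]))
f=lambda ph,z:np.append(AX+.06*np.array([np.cos(np.radians(ph)),np.sin(np.radians(ph))]),z)
for ph in(35,45,55): print(ph,(proj("top",f(ph,.25))-[180,100])*3.1)
E
```

```text
23.85 [0.45747645 0.14921574 0.34708408] [ 0.52839921 -0.24052246 -0.66661151]
35 [224.3062581   91.44637695]
45 [210.37333464 102.71602213]
55 [198.6234674  116.22444163]
```

View pics/crop4.png

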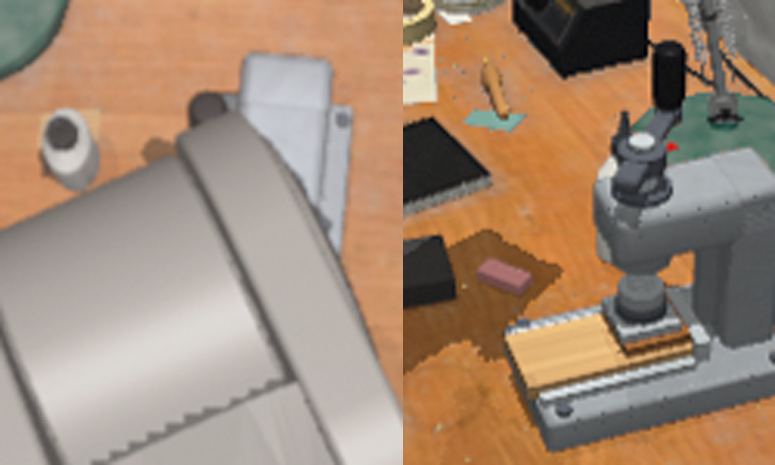

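The picture shows the knob at (208,108), about where 45° should put it. The pad bears on the cleat, the board is against the stop, and the bottle and eraser are untouched.

```bash
python3 -c "
from station import hand_in
print(hand_in())"
```

```text
the job is handed in; nothing more can be done
None
```

The plaque is home against the back stop and clamped about 89° past the contact I felt at the crank (I backed off 60° once to feel it again), the crank is released, the bottle and eraser look undisturbed (the sanding block is only partly in that last view), and the job is handed in at about 24 s; no verdict came back.

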